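Take the dial padlock off the blade chest

TASK

The lamp is pulled low over the padlock on the steel blade chest: swing its arm aside until its head is at least 25 cm away from the lock, then open the lock. All its other numbers are already dialled: turn the dial until its long white line meets the dark index mark at the shackle end and the bolt clicks in and stops the dial, then without forcing it pull the lock body away from the staple until the shackle is fully out, and work its short leg out of the staple. Finish while still holding the open lock in the gripper, level, dial up and still, at least 100 mm above the chest lid for the owner to see, and leave everything else on the bench and chest where it is.

Things in the scene. Friction and masses are not known exactly. Their poses are not given: they have to be found in the camera images.
- lamp_grip (a point): point on the axis of the lamp's arm, a level round aluminium tube 14 mm thick, 245 mm above the bench; 380 mm from the post's axis, 100 mm from the head; a good place to take or push the arm from above. Its x axis points along the arm to the post
- lamp_head (a point): end of the lamp's arm, 480 mm from the axis of its post, which stands beyond the chest at its left; starts above the lock. The arm swings level about the post, either way, and a stiff clamp (0.25 N m) keeps it where it is left. The bell shade (116 mm wide) hangs 10 to 74 mm below this point, a boss 22 mm wide stands 14 mm above. Its x axis points along the arm to the post
- staple (a point): middle of the opening of the staple on the chest's front ledge, 13 mm above the ledge: a fixed upright arch of 5 mm wire, 23 mm wide outside, 25 mm high; the opening is 13 mm wide. Same axes as the chest: x lies in the arch's plane and runs from the ledge to the lid, y passes through the opening
- lock: the padlock, lying on the ledge: steel body 58 (x) x 56 (y) x 26 mm (z), about 0.5 kg, loose but caught in the staple. Origin: centre of its underside; x points out of the shackle end, z up through the dial. Shackle of 8 mm bar, 13 mm above the underside: long leg at y = +15, short leg at y = -15 mm, through the staple; inside of the bow at x = 59 mm when shut. Grip it by its sides, across y
- dial (a joint): turn of the dial, rad, growing anticlockwise seen from above; 0 = long white line at the index mark (the gate). Starts between 0.8 and 2.4, either way is allowed, limits -3.6 and 3.6. A light notch click at each of 20 graduations (0.314 rad, about 0.04 N m); only at 0 does the sprung bolt drop in: the shackle jumps out about 4 mm and the dial is stopped (play 0.08 rad each way)
- dial_knob (a point): centre of the top of the dial's knurled steel knob, 46 mm above the lock's underside; the knob is round, 30 mm across; it can be gripped over its height of 15 mm, below which comes the black dial flange (45 mm across), whose top is 31 mm above the lock's underside
- dial_mark (a point): outer end of the dial's long white line, 20 mm from the dial's axis; at the gate it points along the lock's x axis
- shackle (a joint): how far the shackle is out of the lock, m: 0 to 0.002 at rest while locked, about 0.005 when the bolt has dropped in, 0.020 = fully out, where it stays (0.6 N of friction). Fully out, the tip of the short leg stands 14 mm clear of the body (gap from 29 to 43 mm ahead of the lock's origin): bring the staple into this gap and the lock lifts straight off
- toe (a point): tip of the shackle's short leg (6 mm inside the body when shut)
- chest: the green steel chest, fixed, 300 (x) x 360 (y) x 90 mm, its flat top 90 mm above the bench; origin at the centre of its underside, x from the front ledge to the lid. The staple stands at x = -85, y = +20 mm
- blade: knife blank 240 x 30 x 5 mm lying on the chest lid, bystander
- stone: grey dressing stone 100 x 42 x 22 mm on the chest lid, bystander
- tin: round brass tin 52 mm wide, 34 mm high on the chest's ledge, about 115 mm along the ledge from the staple, on the shackle's side, bystander
- wheel: grinding wheel 150 mm wide, 22 mm thick, lying on the bench, bystander
- belt_roll: roll of grinding belt 100 mm wide, 50 mm high, on the bench, bystander
- hammer: hammer 260 mm long on the bench, bystander
- brush: brush on the bench to the right, bystander

How it is judged (in metres and radians):
On the way, in this order (a step that is already met when the one before it is completed fails the run):
1. the lamp is swung clear: its head is more than 200 mm (level distance) from the staple (horizontal distance between lamp_head and staple above 0.2 m), for 0.2 s.
2. the dial is at its gate (within 0.15 rad) and the bolt has dropped in (shackle out more than 3.2 mm) (value of joint dial between -0.15 and 0.15 rad and value of joint shackle above 0.0032 m), for 0.2 s.
3. the shackle is pulled out more than 16 mm (value of joint shackle above 0.016 m), for 0.1 s.
At the end, for the whole second after the job is handed in: the lock is held in the fingers (grip above 2 N), off the staple and touching no part of the chest, its underside at least 95 mm above the chest top, level within 0.3 rad (dial up), shackle still out more than 14 mm, still (under 0.03 m/s); the lamp head is still more than 200 mm from the staple (z of lock in the frame of chest above 0.185 m and angle between lock's own z axis and vertical below 0.3 rad and value of joint shackle above 0.014 m and contact force between the fingers and lock above 2 N and contact force between lock and chest below 0.05 N and linear speed of lock below 0.03 m/s and horizontal distance between lamp_head and staple above 0.2 m); the arm keeps its last pose, push and grip.
It fails at once if the lock is forced: its shackle is dragged past the bolt (5 to 8 mm out) with the dial more than 0.2 rad off its gate, or the lock is wrenched against the chest with more than 80 N (contact force between lock and chest above 80 N or (value of joint shackle between 0.005 and 0.008 m and (value of joint dial above 0.2 rad or value of joint dial below -0.2 rad))).
It fails at once if a bystander is moved more than 30 mm (distance of any of blade, stone, tin, wheel, belt_roll, hammer, brush from where it was at the start of the episode above 0.03 m).
It also fails if it takes over 72 s, if anything falls off the work surface, if the arm or the gripper's body presses on something with over 40 N, if the wrist force passes 120 N, or if a joint passes its speed limit or range.

ROBOT

A 7-joint arm with a two-finger parallel gripper is mounted at the origin on the work surface. World frame = base frame: x ahead of the robot, y to its left, z up, the work surface at z = 0. Lengths are in mm, angles in rad, forces in N, time in s.
With the tool pointing down it reaches from about 400 to 875 mm from the base axis. Payload 4.4 kg.
Tool frame: the origin (TCP) lies at the very end of the fingers, on their centre line; the grasp point (between the pads) lies 19 mm behind it; z points along the fingers, y is the direction in which the jaws open and shut (so a half turn about z gives the same grasp; the last joint's range is limited). The gripper opens to 85 mm and grips with 20 to 120 N. Pads are 22 mm wide; open, the fingers measure 114 mm over their backs; the gripper's body (76 mm by 85 mm) begins 54 mm behind the grasp point. The pads swing forward as they close: fully open they stand 13 mm farther back than shut.
Start: joints at [1.271, 0.628, 0.038, 1.517, -0.027, 0.996, -0.02], TCP at [150.617, -632.323, 231.313] pointing down, gripper open.
Joint ranges: [-3.06, 3.06], [-0.37, 2.12], [-1.25, 1.32], [0.18, 2.47], [-1.1, 4.24], [0.23, 1.98], [-2.94, 2.94]. Speed limits (rad/s): [2.57, 2.57, 3.14, 3.14, 3.14, 3.14, 3.14].

INTERFACE

Orientations are given as [roll, pitch, yaw] about the fixed x, y, z axes, in that order (R = Rz(yaw) Ry(pitch) Rx(roll)).
In Python, from cell import ctrl gives the robot as it stands. The module is installed in compiled form; this text tells all that it offers.
- The arm moves only by the shell command python3 -m jog 'ROWS'. ROWS is text: rows parted by semicolons, each of 7 numbers parted by spaces: the shift along the tool's x, y, z in mm, then the turn, a rotation vector about the tool's x, y, z in degrees, then the opening, from -1 (shut) to 1 (fully open). In form: x y z wx wy wz claw; .... A call has 1 to 8 rows; each row is the pose to reach, as a shift and turn from the pose commanded when the call began, along the tool's axes at that moment; what a row does not reach only later rows make up. A row lasts 1/8 s, in which the tool goes at most 62.5 mm and 10.7 degrees, less where a joint would pass 70% of its speed; a pose out of reach is approached as far as the arm can. A call with a gripper value outside its range is refused whole. The fingers move at their own pace and stop on an object; the grip force is fixed at half the most. Time passes only in rows, so rows that repeat a pose let the fingers close. It gives the time, the measured TCP pose, the force and the opening at its end, in the units of the state.
- ctrl.read_state(): the state, without advancing time (a new reading comes with each control period).
- ctrl.get_image(name): name is "scene" or "top" or "wrist"; returns a dict with "image" (400x640x3 uint8, red, green, blue), "z_map" (400x640 float32, mm along the optical axis (not along the pixel's ray), 0 where there is no reading), "vertical_fov" (degrees; the focal length in pixels is half the picture's height over the tangent of half this angle, whatever the lens; pixels are square), "cx", "cy" (the principal point, pixels), "k1" (the pictures are not rectified: a ray, as slopes to the right and down, at radius r is drawn at 1 + k1 r^2 times it, then the intrinsics apply), "extrinsics" (4x4, takes a point from world to camera coordinates); the wrist camera has in their place "hand_eye" (4x4, takes a point from camera to tool coordinates, whose origin is the TCP and whose axes are the flange's). Camera axes: x right, y down, z forward; pixel columns grow to the right and rows downward; lengths in mm; the calibration is good to about 2 mm. A picture is of the moment at which its call begins: read the wrist's pose just before it.
- ctrl.finish_job(): hands the job in, once; it reports no verdict.
The state is a dict: "clock": time; "qpos": joint angles; "qd": joint speeds; "tau": joint torques, N m; "eef_pos": TCP position; "tool_rot": TCP orientation; "force": force on the tool from outside, world axes, zero at the start; "torque": the same for the moment, N m; "width": finger opening in mm.
Only numpy, scipy, OpenCV 4.12 (cv2) and the standard library are available. Lean on these libraries where they do the work, as an engineer would, in place of code of your own. Each camera call takes 0.05 s, during which the arm holds its last target.

## Working session

There is one attempt and no reset: what is moved stays moved. The work goes in short steps, Python scripts to look and compute and a shell command to move; the robot and the scene stay as the last step left them, time stands still between calls to the robot, and variables do not carry over. Pictures are saved under pics/ and viewed, and the job is handed in when it is done.

```bash
mkdir -p pics; cat > h.py <<'E'
import numpy as np,cv2
from scipy.spatial.transform import Rotation as R
from cell import ctrl
def snap(n,f):
    s=ctrl.read_state(); d=ctrl.get_image(n); cv2.imwrite('pics/'+f,d['image'][:,:,::-1])
    d['state']=s; np.save('pics/'+f[:-4]+'.npy',d,allow_pickle=True); return d
def load(f): return np.load('pics/'+f+'.npy',allow_pickle=True).item()
def cam(d):
    if 'extrinsics' in d: T=np.linalg.inv(np.array(d['extrinsics']))
    else:
        s=d['state'];B=np.eye(4);B[:3,:3]=R.from_euler('xyz',s['tool_rot']).as_matrix();B[:3,3]=s['eef_pos'];T=B@np.array(d['hand_eye'])
    return T
def ray(d,u,v):
    f=200/np.tan(np.radians(d['vertical_fov'])/2);p=np.array([(u-d['cx'])/f,(v-d['cy'])/f]);q=p.copy()
    for _ in range(20): q=p/(1+d['k1']*(q@q))
    T=cam(d);return T[:3,3],T[:3,:3]@np.array([q[0],q[1],1.])
def at(d,u,v,z):
    o,r=ray(d,u,v);return o+r*(z-o[2])/r[2]
def dep(d,u,v):
    o,r=ray(d,u,v);return o+r*float(d['z_map'][int(round(v)),int(round(u))])
def proj(d,P):
    T=np.linalg.inv(cam(d));c=T[:3,:3]@np.array(P)+T[:3,3];q=c[:2]/c[2];q=q*(1+d['k1']*(q@q))
    f=200/np.tan(np.radians(d['vertical_fov'])/2);return q*f+[d['cx'],d['cy']]
E
python3 - <<'E'
from h import *
print(ctrl.read_state())
for n in('scene','top','wrist'):
    d=snap(n,n+'0.png');print(n,d['vertical_fov'],d['cx'],d['cy'],d['k1'],cam(d).round(3).tolist())
E
```

```text
{'clock': 0.0, 'qpos': array([ 1.27121548,  0.62933376,  0.03840832,  1.51838529, -0.02700247,
        0.99629889, -0.01999996]), 'qd': array([ 0.00157179,  0.00041342, -0.00096107, -0.00169927, -0.00100478,
        0.00072188,  0.00057206]), 'tau': array([ 7.02020734e-04, -5.63396001e+01,  1.22554097e+00, -1.93445402e+01,
        1.07598701e-02,  1.04087600e-02, -2.11143146e-06]), 'eef_pos': array([ 150.47785351, -631.6899046 ,  230.39096131]), 'tool_rot': array([-3.13968418e+00,  3.12588440e-06,  2.33806358e-01]), 'force': array([ 0.17716838,  0.63808649, -0.32599775]), 'torque': array([ 0.03947652,  0.01376591, -0.05498015]), 'width': 85.16056173873552}
scene 54.63057625075966 320.6039348014002 196.53960533790527 0.016300158125214778 [[-0.966, 0.207, -0.155, 710.048], [0.258, 0.806, -0.533, 540.264], [0.015, -0.555, -0.832, 1111.259], [0.0, 0.0, 0.0, 1.0]]
top 45.101214139156234 311.2885633853574 200.1515296459798 -0.087465092186099 [[0.002, -0.998, 0.068, 433.2], [-1.0, -0.003, -0.004, -46.901], [0.005, -0.068, -0.998, 1725.289], [0.0, 0.0, 0.0, 1.0]]
wrist 60.895446440109815 317.9172498451418 202.62066553963535 -0.04207655753065439 [[0.232, -0.923, -0.307, 229.585], [-0.973, -0.221, -0.07, -612.941], [-0.003, 0.315, -0.949, 373.195], [0.0, 0.0, 0.0, 1.0]]
```

View pics/scene0.png

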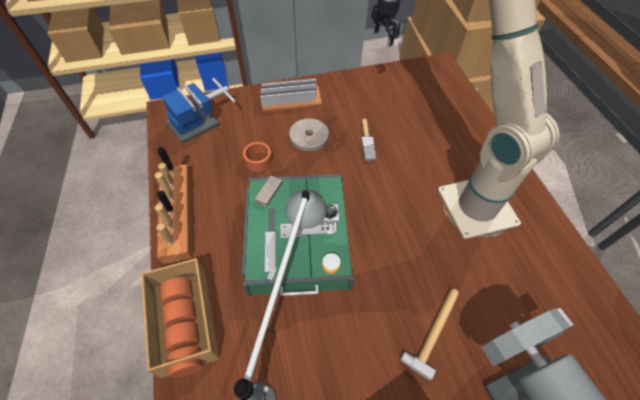

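View pics/top0.png

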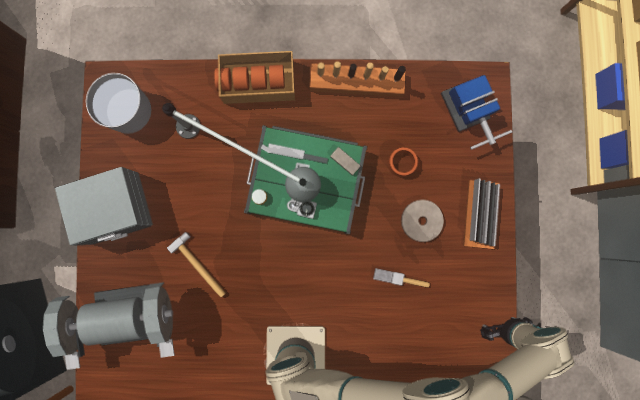

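View pics/wrist0.png

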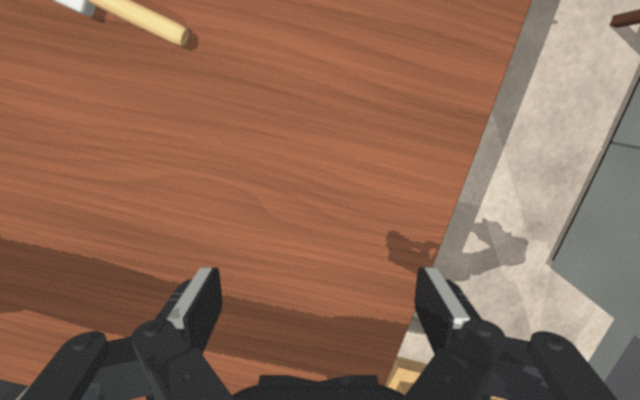

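```bash
python3 - <<'E'
from h import *
d=load('top0')
post=at(d,168,108,245);head=at(d,303,182,245);print('post,head',post,head,np.linalg.norm(post-head))
for n,u,v,z in [('tin',259,198,110),('dial',307,209,100),('blade',295,153,92),('stone',345,160,110),('wheel',423,221,20)]:print(n,at(d,u,v,z).round(0),dep(d,u,v).round(0))
for u,v in[(264,127),(367,150),(352,235),(247,213)]:print(at(d,u,v,90).round(0))
i=cv2.resize(d['image'][100:250,220:400],None,fx=4,fy=4,interpolation=cv2.INTER_CUBIC);cv2.imwrite('pics/topc.png',i[:,:,::-1])
d=load('scene0');i=cv2.resize(d['image'][160:310,220:380],None,fx=4,fy=4,interpolation=cv2.INTER_CUBIC);cv2.imwrite('pics/scc.png',i[:,:,::-1])
E
```

```text
post,head [824.41620863 399.18575256 245.        ] [590.57386188 -27.57992571 245.        ] 486.63249715459193
tin [550. 122. 110.] [550. 121. 116.]
dial [514. -40. 100.] [513. -40. 131.]
blade [707.   2.  92.] [706.   2.  96.]
stone [ 680. -168.  110.] [ 681. -168.  108.]
wheel [ 477. -452.   20.] [ 477. -457.   -2.]
[797. 110.  90.]
[ 718. -245.   90.]
[ 427. -192.   90.]
[501. 165.  90.]
```

View pics/topc.png

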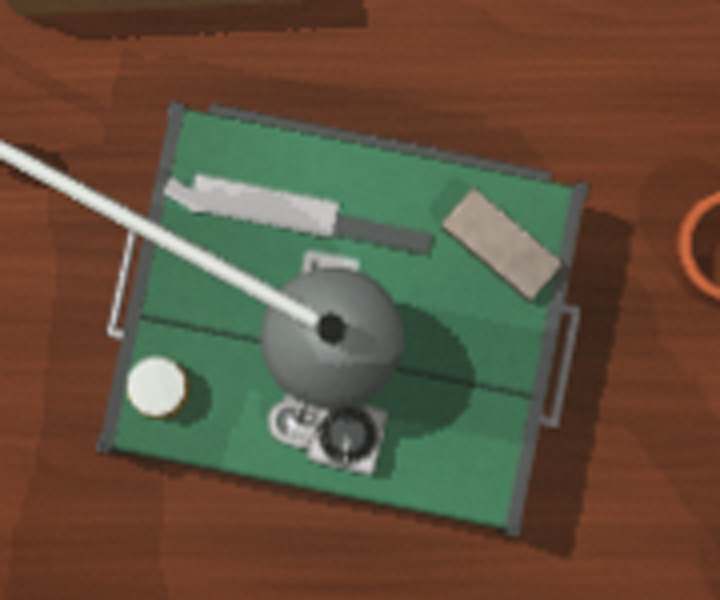

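View pics/scc.png

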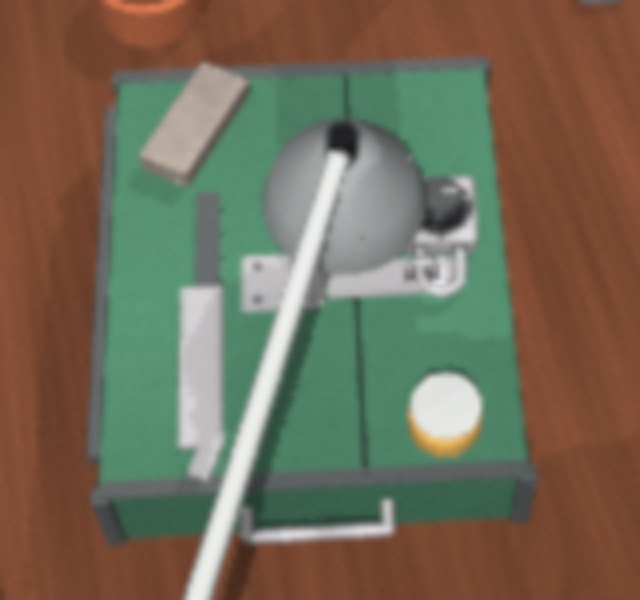

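```bash
python3 -m jog '40 -40 -40 0 0 -10 -1;80 -80 -75 0 0 -20 -1;120 -122 -75 0 0 -30 -1;160 -163 -75 0 0 -40 -1;200 -204 -75 0 0 -50 -1;240 -245 -75 0 0 -60 -1;280 -286 -75 0 0 -70 -1;320 -326 -75 0 0 -80 -1'
```

```text
clock: 1.15
eef_pos: [387.0, -239.4, 306.4]
tool_rot: [3.141, 0.0, 1.636]
force: [1.0, 0.0, 0.1]
width: 0.2
```

```bash
python3 -m jog '50 33 0 0 0 0 -1;100 66 0 0 0 0 -1;150 99 0 0 0 0 -1;200 132 0 0 0 0 -1;250 165 0 0 0 0 -1;300 198 0 0 0 0 -1;338 224 0 0 0 0 -1;338 224 0 0 0 0 -1'
python3 - <<'E'
from h import *
d=snap('top','top1.png');d=snap('wrist','wrist1.png')
E
```

```text
clock: 2.15
eef_pos: [590.4, 114.3, 305.7]
tool_rot: [-3.141, -0.003, 1.636]
force: [-1.1, -1.1, 0.2]
width: 0.0
```

View pics/top1.png

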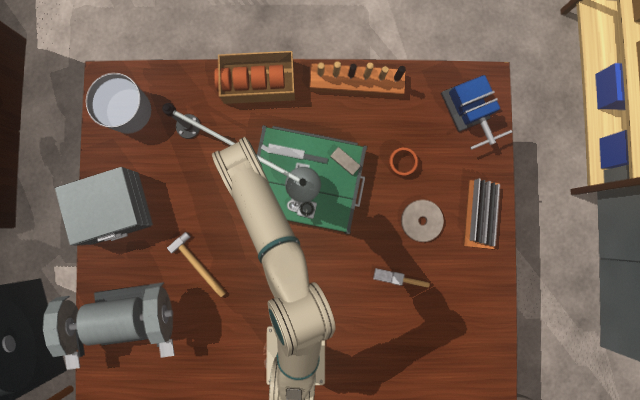

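View pics/wrist1.png

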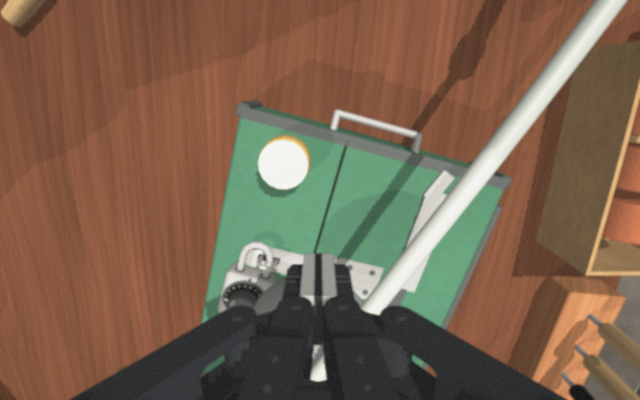

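```bash
python3 - <<'E'
from h import *
d=load('wrist1')
for p in[(607,10),(520,125),(420,250),(375,303)]:print(at(d,*p,245).round(0))
E
```

```text
[741. 247. 245.]
[706. 181. 245.]
[659.  97. 245.]
[634.  54. 245.]
```

```bash
python3 -m jog '0 0 40 0 0 0 -1;0 0 80 0 0 0 -1;0 0 80 0 0 0 -1'; python3 -m jog '-8 22 0 0 0 0 -1;-16 44 0 0 0 0 -1;-25 70 0 0 0 0 -1;-36 100 0 0 0 0 -1;-47 130 0 0 0 0 -1;-58 162 0 0 0 0 -1;-70 195 0 0 0 0 -1;-82 228 0 0 0 0 -1';
python3 - <<'E'
from h import *
d=snap('top','top2.png')
E
```

```text
clock: 2.62
eef_pos: [587.6, 106.5, 223.8]
tool_rot: [-3.135, 0.003, 1.628]
force: [-0.2, -0.1, 0.0]
width: -0.5
clock: 3.62
eef_pos: [823.6, 39.8, 229.4]
tool_rot: [3.139, -0.001, 1.629]
force: [-0.1, 0.3, -0.2]
width: -0.0
```

View pics/top2.png

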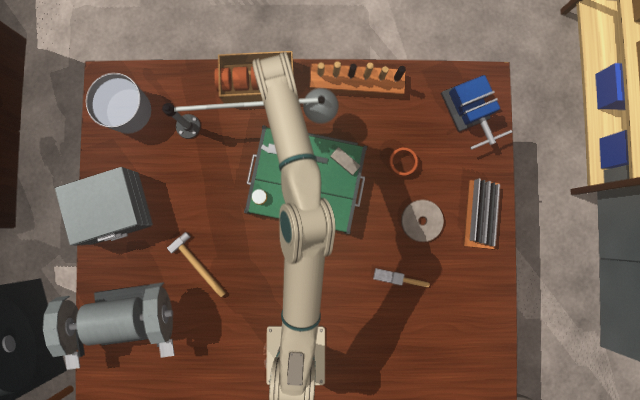

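```bash
python3 -m jog '-10 -45 -10 0 0 0 -1;-30 -95 -40 0 0 0 -1;-50 -150 -70 0 0 0 0;-75 -205 -70 0 0 0 1;-100 -260 -70 0 0 0 1;-122 -317 -70 0 0 0 1;-122 -317 -70 0 0 0 1'
python3 - <<'E'
from h import *
d=snap('top','top3.png');d=snap('wrist','wrist3.png')
i=cv2.resize(d['image'][40:290,160:480],None,fx=2.4,fy=2.4,interpolation=cv2.INTER_CUBIC);cv2.imwrite('pics/w3c.png',i[:,:,::-1])
E
```

```text
clock: 4.55
eef_pos: [508.5, -103.2, 298.0]
tool_rot: [-3.139, 0.004, 1.624]
force: [1.2, 0.6, 0.9]
width: 85.5
```

View pics/wrist3.png

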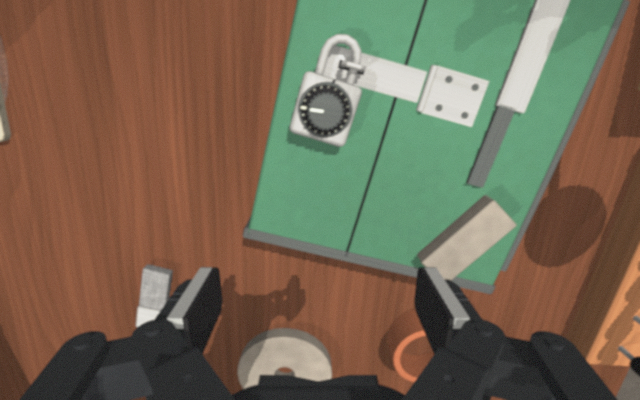

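View pics/w3c.png

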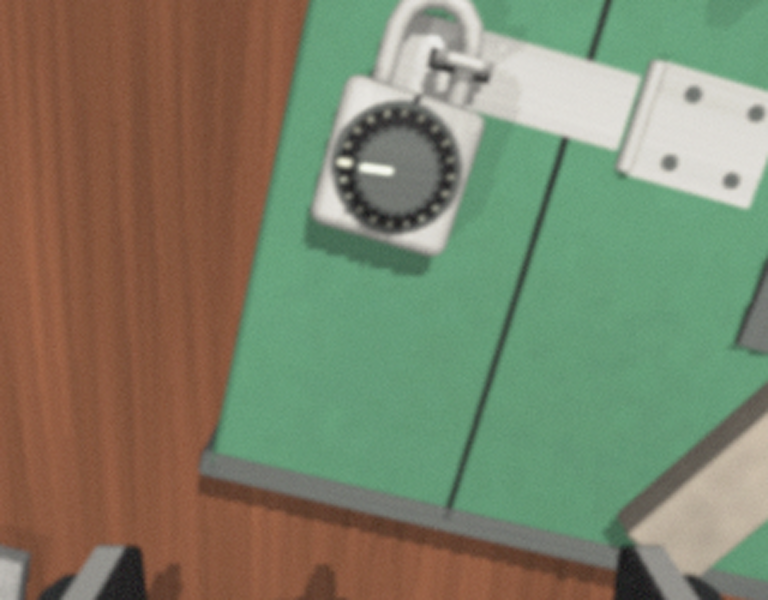

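```bash
python3 - <<'E'
from h import *
d=load('wrist3')
P={k:at(d,u/2.4+160,v/2.4+40,z) for k,(u,v,z) in dict(c=(396,166,121),tip=(338,162,121),knob=(404,165,136),inn=(393,171,136),idx=(418,97,116),A=(353,76,116),B=(484,121,116),C=(443,254,116),D=(315,213,116),seamA=(452,510,90),seamB=(607,0,90),edgeB=(312,0,90),edgeA=(215,450,90),st1=(436,66,115),st2=(484,76,115),bow=(432,0,107)).items()}
for k in P:print(k,P[k].round(1))
a=lambda v:np.arctan2(v[1],v[0])
print('line',a(P['tip']-P['c']),'idx',a(P['idx']-P['c']),'DA',a(P['A']-P['D']),'CB',a(P['B']-P['C']),'AB',a(P['A']-P['B']),'seam',a(P['seamB']-P['seamA']),'edge',a(P['edgeB']-P['edgeA']),'bodyc',(P['A']+P['B']+P['C']+P['D'])/4)
for k in 'ABCD':print(k)
print(np.linalg.norm(P['A']-P['B']),np.linalg.norm(P['A']-P['D']))
o=dep(d,396/2.4+160,166/2.4+40);print('depth knob',o)
E
```

```text
c [515.4 -36.6 121. ]
tip [493.3 -36.3 121. ]
knob [517.8 -35.3 136. ]
inn [514.  -37.6 136. ]
idx [522.2 -11.2 116. ]
A [497.4  -5.1 116. ]
B [547.8 -18.4 116. ]
C [536.3 -69.7 116. ]
D [484.9 -56.5 116. ]
seamA [ 552.7 -195.1   90. ]
seamB [595.6  30.5  90. ]
edgeB [479.2  23.6  90. ]
edgeA [ 440.  -170.3   90. ]
st1 [5.282e+02 2.000e-01 1.150e+02]
st2 [546.5  -2.2 115. ]
bow [525.5  24.  107. ]
line 3.129801065187309 idx 1.3078770361331626 DA 1.3315825111776003 CB 1.3490960609880167 AB 2.8839175082083344 seam 1.3830130105151262 edge 1.3714475405055355 bodyc [516.60121279 -37.41096449 116.        ]
A
B
C
D
52.146278972307826 52.8867389314199
depth knob [514.98160752 -35.8455006  135.60371834]
```

```bash
python3 -m jog '3 3 40 0 0 0 1;8 8 90 0 0 0 1;8 8 90 0 0 0 1;8 8 90 0 0 0 1;8 8 90 0 0 0 1'
python3 - <<'E'
from h import *
for _ in range(3):
  d=snap('wrist','wrist4.png');s=d['state'];print(s['eef_pos'],s['tool_rot'],s['qpos'])
E
```

```text
clock: 5.28
eef_pos: [522.4, -90.9, 208.4]
tool_rot: [3.138, 0.001, 1.63]
force: [0.2, -0.4, 0.8]
width: 85.1
[522.36328116 -90.91010506 208.37031202] [3.13777872e+00 8.56844554e-04 1.62991738e+00] [ 0.44132392  0.51970684 -0.47445242  1.87172323  0.31613721  0.82047999
 -0.13743354]
[522.0702684  -91.06038823 208.19128733] [3.13811179e+00 9.31712810e-04 1.62970592e+00] [ 0.44148527  0.51971135 -0.47424634  1.87232608  0.31624163  0.82018248
 -0.13751319]
[521.73296654 -91.08978032 207.91368429] [3.13870681e+00 8.54996861e-04 1.62960555e+00] [ 0.44151705  0.51991383 -0.47410685  1.87293839  0.31629235  0.81997541
 -0.13763487]
```

View pics/wrist4.png

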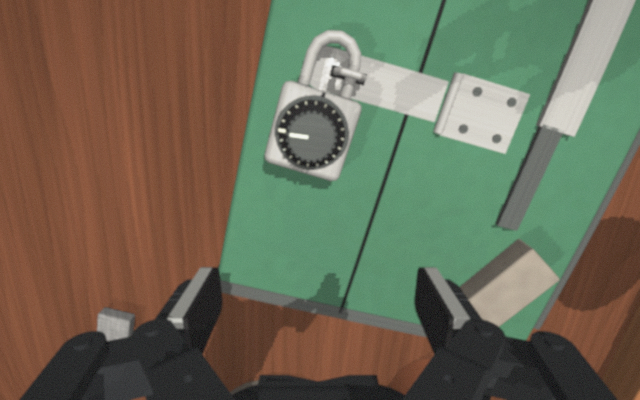

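```bash
python3 - <<'E'
from h import *
d=load('wrist4');im=d['image']
i=cv2.resize(im[20:200,220:420],None,fx=4,fy=4,interpolation=cv2.INTER_CUBIC)[:600];cv2.imwrite('pics/w4c.png',i[:,:,::-1])
hsv=cv2.cvtColor(im,cv2.COLOR_RGB2HSV)
m=((hsv[...,2]<95)&(hsv[...,1]<70)).astype(np.uint8);m[:60]=0;m[220:]=0;m[:,:250]=0;m[:,370:]=0
c=max(cv2.findContours(m,0,2)[0],key=cv2.contourArea);e=cv2.fitEllipse(cv2.convexHull(c));print(e)
print('flange',at(d,*e[0],121))
z=d['z_map']; ys,xs=np.mgrid[90:180,265:360]
P=np.array([dep(d,u,v) for u,v in zip(xs.ravel(),ys.ravel())])
k=P[(P[:,2]>132)&(P[:,2]<142)];print('knob',len(k),k.mean(0),np.median(k[:,2]),k.min(0),k.max(0))
b=P[(P[:,2]>112)&(P[:,2]<119)];print('body',len(b),b.mean(0))
E
```

```text
((310.9219970703125, 133.4423065185547), (68.45536041259766, 69.9615707397461), 32.65786361694336)
flange [514.44797134 -37.51245428 121.        ]
knob 1915 [514.42818785 -37.3681884  135.79554812] 135.90525692177258 [498.86860085 -53.57944399 132.05376268] [530.02860816 -22.06707336 138.33524929]
body 2870 [515.44060417 -36.7747872  115.70662413]
```

View pics/w4c.png

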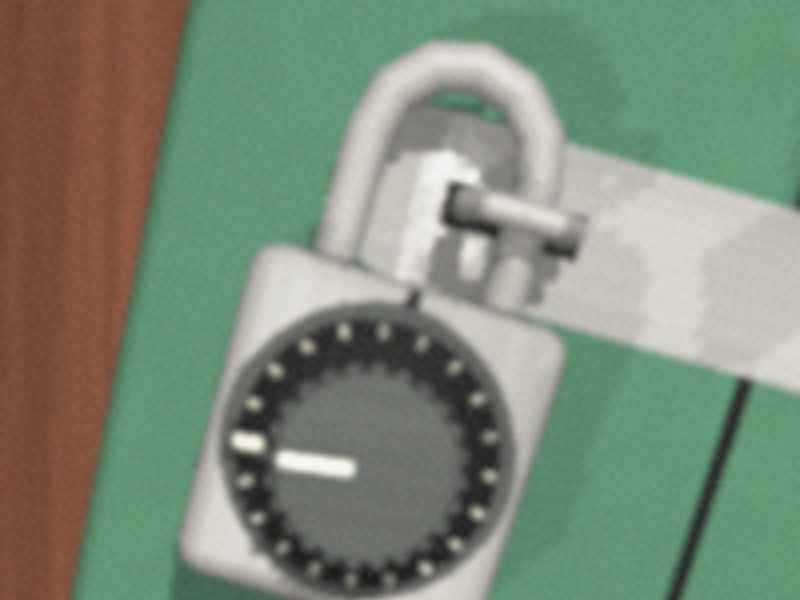

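```bash
python3 -m jog '20 -2 10 0 0 -10 1;40 -3 30 0 0 -20 1;54 -4 50 0 0 -30 1;54 -4 65 0 0 -40 1;54 -4 75 0 0 -50 1;54 -4 84 0 0 -50 0.4;54 -4 84 0 0 -50 0.2;54 -4 84 0 0 -50 0.2'
python3 - <<'E'
from h import *
d=snap('wrist','wrist5.png');d=snap('scene','scene5.png');d=snap('top','top5.png');print(ctrl.read_state())
E
```

```text
clock: 6.42
eef_pos: [513.9, -37.2, 122.8]
tool_rot: [3.141, 0.001, 2.501]
force: [-0.3, 0.4, 0.2]
width: 51.1
{'clock': 6.575, 'qpos': array([ 0.42913603,  0.66903968, -0.62482596,  1.98273389,  0.61286884,
        0.68333179,  0.34675523]), 'qd': array([ 0.00121572,  0.00185656, -0.00136919,  0.00117066,  0.00083495,
       -0.00150296,  0.00429491]), 'tau': array([ 3.90074827e-03, -4.72553730e+01, -7.05341488e+00, -1.19488987e+01,
        7.25230813e-03, -2.90435783e-04, -6.19072438e-03]), 'eef_pos': array([513.90936632, -37.13502349, 122.8267436 ]), 'tool_rot': array([3.14122544e+00, 1.01534282e-03, 2.50210604e+00]), 'force': array([ 0.0365161 , -0.11527461, -0.11951598]), 'torque': array([ 0.0359439 , -0.00754353,  0.06169083]), 'width': 51.33805897954754}
```

View pics/wrist5.png

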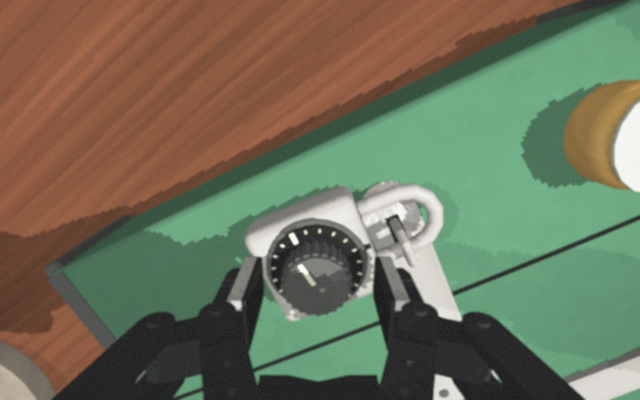

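```bash
python3 -m jog '0 0 0 0 0 0 -0.5;0 0 0 0 0 0 -1;0 0 0 0 0 0 -1;0 0 0 0 0 0 -1'
python3 - <<'E'
from h import *
d=snap('wrist','wrist6.png');print(ctrl.read_state()['force'])
E
```

```text
clock: 7.08
eef_pos: [513.5, -37.4, 122.9]
tool_rot: [-3.141, 0.001, 2.502]
force: [-2.2, -0.4, 6.5]
width: 27.1
[-1.45523761 -0.89012361  5.80258708]
```

View pics/wrist6.png

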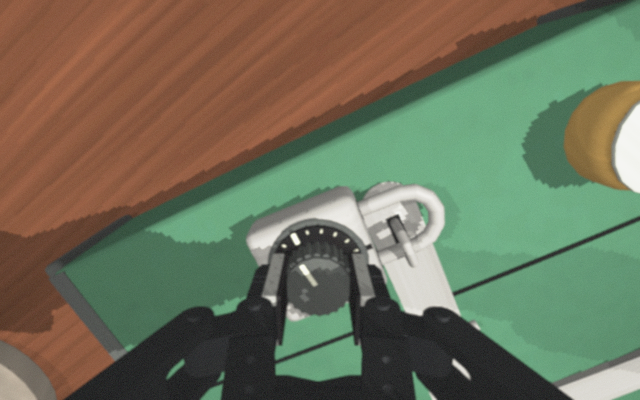

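```bash
python3 -m jog '0 0 -1 0 0 8 -1;0 0 -1 0 0 16 -1;0 0 -1 0 0 24 -1;0 0 -1 0 0 32 -1;0 0 -1 0 0 40 -1;0 0 -1 0 0 48 -1;0 0 -1 0 0 56 -1;0 0 -1 0 0 56 -1'
python3 - <<'E'
from h import *
d=snap('wrist','wrist7.png');s=ctrl.read_state();print(s['force'],s['torque'])
E
```

```text
clock: 8.12
eef_pos: [513.1, -36.9, 123.0]
tool_rot: [-3.141, 0.0, 1.527]
force: [-0.0, -0.3, -3.1]
width: 27.3
[-0.80953158  0.35038758 -3.76348916] [ 0.14204144  0.10797952 -0.00925924]
```

View pics/wrist7.png

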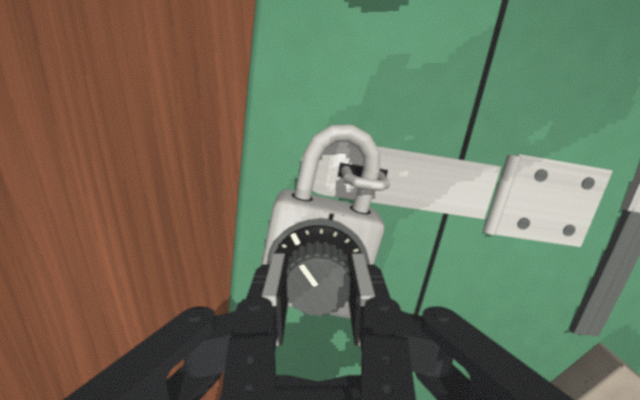

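```bash
python3 - <<'E'
from h import *
d=load('wrist7')
i=cv2.resize(d['image'][110:330,240:420],None,fx=4,fy=4,interpolation=cv2.INTER_CUBIC)[:600];cv2.imwrite('pics/w7c.png',i[:,:,::-1])
a=lambda v:np.arctan2(v[1],v[0])
c=d['state']['eef_pos']
t=at(d,294,239,121);k1=at(d,302,266,136);k2=at(d,315,285,136);m=at(d,331,216,116)
print(t,m,a(t-c),a(k1-k2),a(k1-c),a(m-c))
E
```

```text
[502.84987637 -20.74360666 121.        ] [520.50918883 -11.95544678 116.        ] 2.1355580573049324 2.062242858965754 2.1192925734829107 1.2803149357009902
```

View pics/w7c.png

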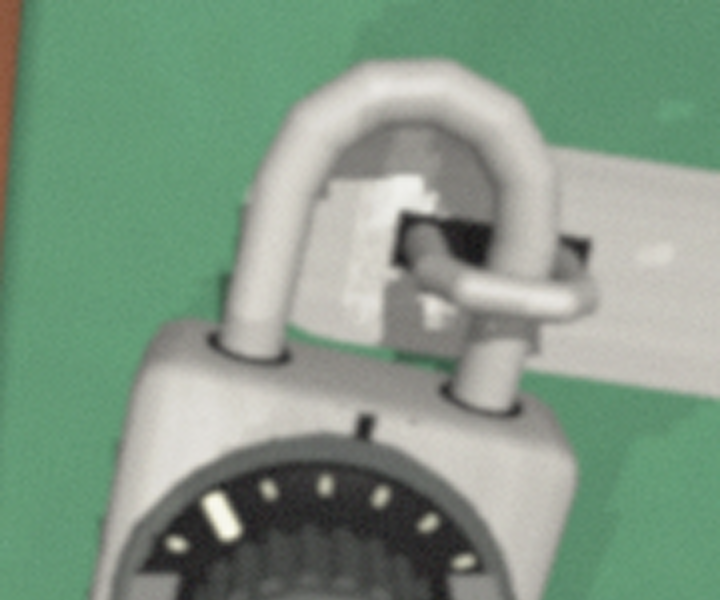

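```bash
python3 -m jog '0 0 0 0 0 8 -1;0 0 0 0 0 16 -1;0 0 0 0 0 24 -1;0 0 0 0 0 32 -1;0 0 0 0 0 38 -1;0 0 0 0 0 42 -1;0 0 0 0 0 45 -1;0 0 0 0 0 48 -1'
python3 - <<'E'
from h import *
d=snap('wrist','wrist8.png');s=ctrl.read_state();print(s['force'],s['torque'])
i=cv2.resize(d['image'][110:310,240:440],None,fx=3,fy=3,interpolation=cv2.INTER_CUBIC)[:600];cv2.imwrite('pics/w8c.png',i[:,:,::-1])
E
```

```text
clock: 9.18
eef_pos: [513.3, -37.2, 123.1]
tool_rot: [-3.141, 0.0, 0.686]
force: [0.2, 0.7, -4.4]
width: 27.8
[ 0.08333859  0.23495179 -5.01585282] [ 0.05183486 -0.04065218  0.05417221]
```

View pics/w8c.png

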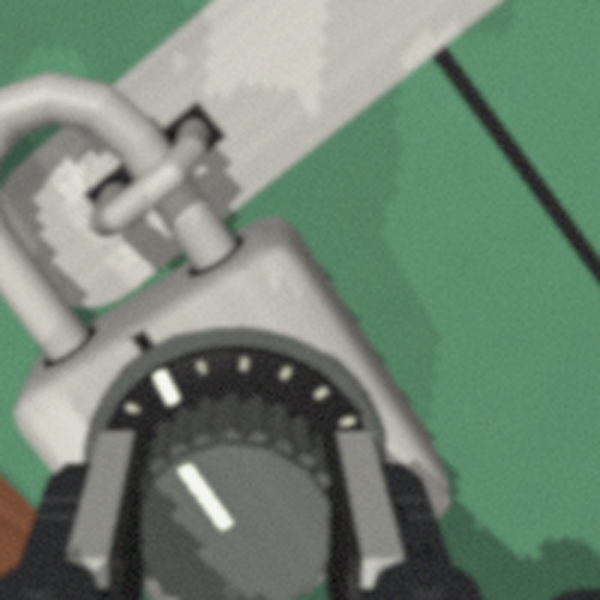

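```bash
python3 - <<'E'
from h import *
d=load('wrist8');a=lambda v:np.arctan2(v[1],v[0]);c=d['state']['eef_pos']
g=lambda u,v,z:at(d,u/3+240,v/3+110,z)
print(a(g(162,372,121)-c),a(g(185,467,136)-g(228,526,136)),a(g(143,342,116)-c))
E
python3 -m jog '0 0 0 0 0 2 -1;0 0 0 0 0 4 -1;0 0 0 0 0 4 -1'
python3 - <<'E'
from h import *
d=snap('wrist','wrist9.png');s=ctrl.read_state();print(s['force'],s['torque'])
i=cv2.resize(d['image'][110:310,240:440],None,fx=3,fy=3,interpolation=cv2.INTER_CUBIC)[:600];cv2.imwrite('pics/w9c.png',i[:,:,::-1])
E
```

```text
1.2426164844211185 1.2499227985736912 1.290156999639105
clock: 9.6
eef_pos: [513.5, -37.2, 123.3]
tool_rot: [3.141, 0.0, 0.617]
force: [1.2, 0.7, -5.2]
width: 27.0
[ 0.47918942  0.31748829 -4.5377813 ] [-0.02456146 -0.0113898   0.03564575]
```

View pics/w9c.png

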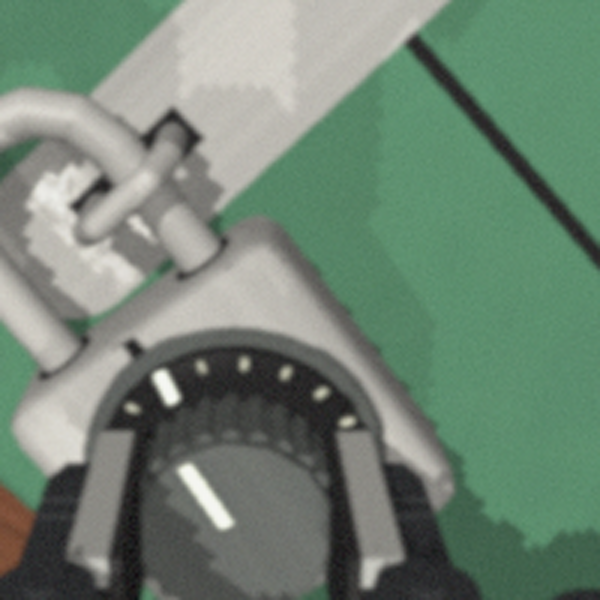

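```bash
python3 - <<'E'
from h import *
a=lambda v:np.arctan2(v[1],v[0])
d=load('wrist9');c=d['state']['eef_pos']
g=lambda u,v,z:at(d,u/3+240,v/3+110,z)
print(a(g(162,372,121)-c),a(g(185,467,136)-g(228,526,136)),a(g(132,349,116)-c),'edge',a(g(442,468,116)-g(277,225,116)))
for n in(7,8,9):
    d=load('wrist%d'%n);i=cv2.resize(d['image'][100:260,200:420],None,fx=3,fy=3,interpolation=cv2.INTER_CUBIC);cv2.imwrite('pics/s%d.png'%n,i[:,:,::-1])
E
```

```text
1.1780763011792148 1.1814342837613507 1.308408411858709 edge -1.9333011899846515
```

View pics/s7.png

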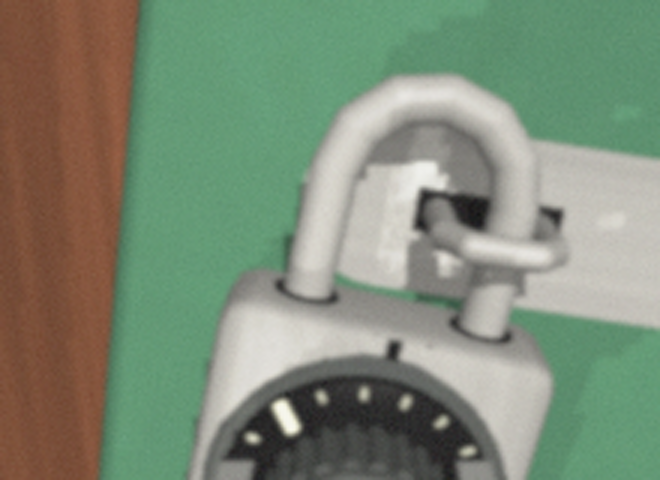

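View pics/s9.png

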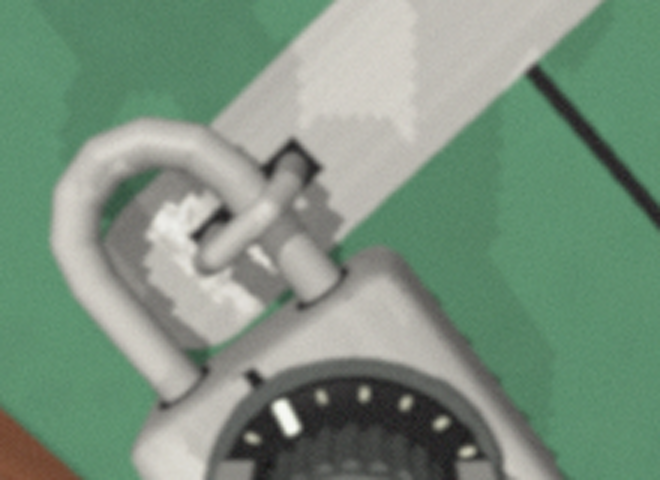

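```bash
python3 - <<'E'
from h import *
def f(n,L,S,B,M):
    d=load('wrist%d'%n);g=lambda p,z:at(d,p[0]/3+200,p[1]/3+100,z)
    l,s,b,m=g(L,103),g(S,103),g(B,103),g(M,116);u=(l-s)/np.linalg.norm(l-s);x=np.array([u[1],-u[0],0])
    print(n,np.linalg.norm(l-s),'ext',(b-(l+s)/2)@x,'m',(b-m)@x,'heading',np.arctan2(x[1],x[0]))
f(7,(308,290),(482,328),(430,76),(395,349))
f(9,(183,386),(322,290),(95,145),(253,379))
d=load('wrist3');g=lambda u,v,z:at(d,u/2.4+160,v/2.4+40,z)
E
```

```text
7 30.096213220922305 ext 38.584078173767935 m 40.912310828391995 heading 1.302184816931923
9 29.798218538433442 ext 40.88873500909125 m 43.384726239553466 heading 1.240788019368748
```

```bash
python3 -m jog '0 0 0 0 0 2 -1;0 0 0 0 0 4 -1;0 0 0 0 0 4 -1'
python3 - <<'E'
from h import *
d=snap('wrist','wrist10.png');s=ctrl.read_state();print(s['force'],s['torque'])
i=cv2.resize(d['image'][100:260,200:420],None,fx=3,fy=3,interpolation=cv2.INTER_CUBIC);cv2.imwrite('pics/s10.png',i[:,:,::-1])
E
```

```text
clock: 10.02
eef_pos: [513.0, -36.8, 123.2]
tool_rot: [-3.141, 0.001, 0.548]
force: [-2.5, 1.9, -4.5]
width: 27.4
[-2.46636739  1.83293569 -3.69595128] [0.33797033 0.53188208 0.18979709]
```

View pics/s10.png

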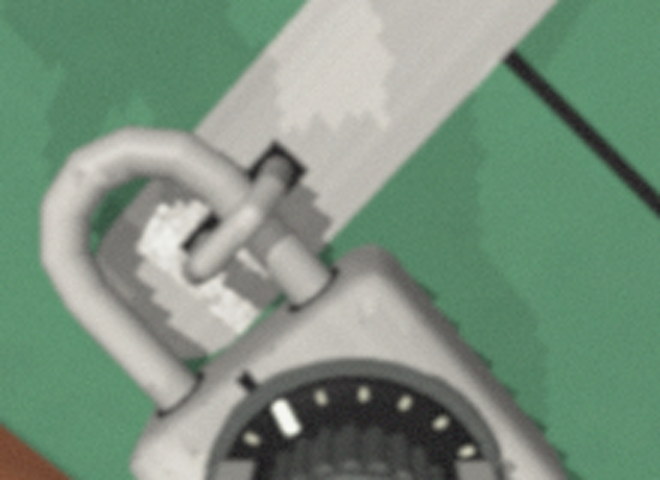

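View pics/s8.png

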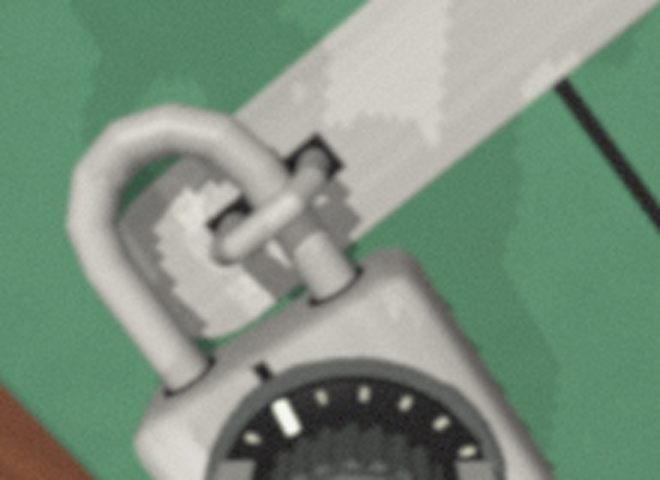

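```bash
python3 - <<'E'
from h import *
def f(n,L,S,B,M):
    d=load('wrist%d'%n);g=lambda p,z:at(d,p[0]/3+200,p[1]/3+100,z)
    l,s,b,m=g(L,103),g(S,103),g(B,103),g(M,116);u=(l-s)/np.linalg.norm(l-s);x=np.array([u[1],-u[0],0])
    c=d['state']['eef_pos'];t=g((287,417),121)-c
    print(n,np.linalg.norm(l-s),'ext',(b-(l+s)/2)@x,'heading',np.arctan2(x[1],x[0]),'line',np.arctan2(t[1],t[0]), 'toolyaw',d['state']['tool_rot'][2])
f(7,(308,290),(482,328),(430,76),(395,349))
f(8,(189,374),(336,286),(120,120),(264,371))
f(9,(183,386),(322,290),(95,145),(253,379))
f(10,(180,393),(315,291),(85,150),(247,383))
E
```

```text
7 30.096213220922305 ext 38.584078173767935 heading 1.302184816931923 line 2.101415858386093 toolyaw 1.527050395271537
8 29.90740260700849 ext 41.51933595761962 heading 1.244467559510293 line 1.2811173095573039 toolyaw 0.6859193208269876
9 29.798218538433442 ext 40.88873500909125 heading 1.240788019368748 line 1.2172530836444342 toolyaw 0.6174970118978018
10 30.026109781405168 ext 41.30920579332865 heading 1.2136224467094485 line 1.1496471809994493 toolyaw 0.5479922368331898
```

```bash
python3 -m jog '0 0 0 0 0 -4 -1;0 0 0 0 0 -4 0.2;0 0 0 0 0 -4 0.5;0 0 -20 0 0 -10 1;0 0 -40 0 0 -20 1;-10 25 -65 0 0 -30 1;-21 50 -85 0 0 -40 1;-21 50 -85 0 0 -40 1'
python3 -m jog '0 0 0 0 0 0 1;0 0 0 0 0 0 1'
python3 - <<'E'
from h import *
d=snap('wrist','wrist11.png');s=d['state'];print(s['eef_pos'],s['tool_rot'],s['qpos'])
i=cv2.resize(d['image'][10:210,220:420],None,fx=3,fy=3,interpolation=cv2.INTER_CUBIC);cv2.imwrite('pics/w11c.png',i[:,:,::-1])
E
```

```text
clock: 11.08
eef_pos: [523.2, -93.8, 210.0]
tool_rot: [3.137, 0.0, 1.24]
force: [0.5, -0.2, -0.7]
width: 85.4
clock: 11.32
eef_pos: [521.2, -89.5, 207.7]
tool_rot: [-3.14, -0.0, 1.247]
force: [0.6, 0.4, -0.1]
width: 85.6
[521.21760366 -89.48129041 207.73275192] [-3.14026756e+00 -2.19115847e-04  1.24666951e+00] [ 0.33744306  0.50137824 -0.32151564  1.87413607  0.21243221  0.80052901
 -0.42011784]
```

View pics/w11c.png

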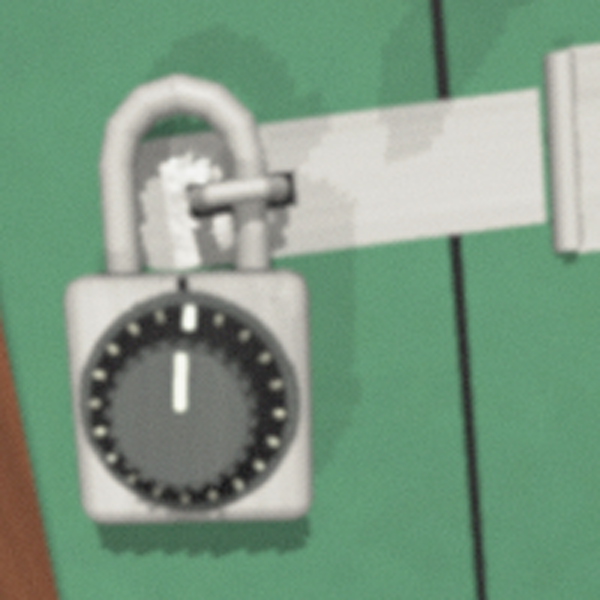

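```bash
python3 - <<'E'
from h import *
def f(d,s,o,L,S,B,c,sl,sr):
    g=lambda p,z:at(d,p[0]/s+o[0],p[1]/s+o[1],z)
    l,r,b,c=g(L,116),g(S,116),g(B,105),g(c,121);u=(l-r)/np.linalg.norm(l-r);x=np.array([u[1],-u[0],0])
    print('centre->bow',(b-c)@x,'centre->face',(l-c)@x,'heading',np.arctan2(x[1],x[0]),'c',c)
    a=g(sl,115);e=g(sr,115);print('staple ends',a,e,'centre in lock',((a+e)/2-c)@x,((a+e)/2-c)@u)
f(load('wrist4'),4,(220,20),(270,248),(548,338),(462,42),(364,451),(450,195),(575,232))
f(load('wrist11'),3,(220,10),(80,279),(293,269),(178,75),(189,401),(200,200),(284,188))
E
```

```text
centre->bow 66.73203342343947 centre->face 26.317659562522955 heading 1.3293761523838739 c [514.47557973 -37.05296363 121.        ]
staple ends [526.1496947    4.19270561 115.        ] [ 5.46979631e+02 -2.29343756e-01  1.15000000e+02] centre in lock 43.183716079576435 -12.116011643912676
centre->bow 69.4184371990755 centre->face 27.346119861990438 heading 1.2898486186555767 c [513.94113904 -37.16551664 121.        ]
staple ends [530.49597382   2.49797149 115.        ] [548.61769187  -1.00459719 115.        ] centre in lock 43.5281531653337 -14.099604517695035
```

```bash
python3 -m jog '24 -12 20 0 0 -2.5 1;47 -23 40 0 0 -2.5 1;47 -23 65 0 0 -2.5 1;47 -23 90 0 0 -2.5 1;47 -23 105 0 0 -2.5 1;47 -23 111 0 0 -2.5 1;47 -23 111 0 0 -2.5 1;47 -23 111 0 0 -2.5 1'
python3 - <<'E'
from h import *
d=snap('wrist','wrist12.png');s=d['state'];print(s['eef_pos'],s['tool_rot'],s['force'])
E
```

```text
clock: 12.38
eef_pos: [515.4, -38.9, 98.0]
tool_rot: [3.14, -0.0, 1.29]
force: [0.2, 0.2, 0.4]
width: 85.7
[515.42030177 -38.92257352  97.98462532] [ 3.14026134e+00 -3.39134272e-04  1.28954767e+00] [0.24108014 0.18619435 0.42485565]
```

View pics/wrist12.png

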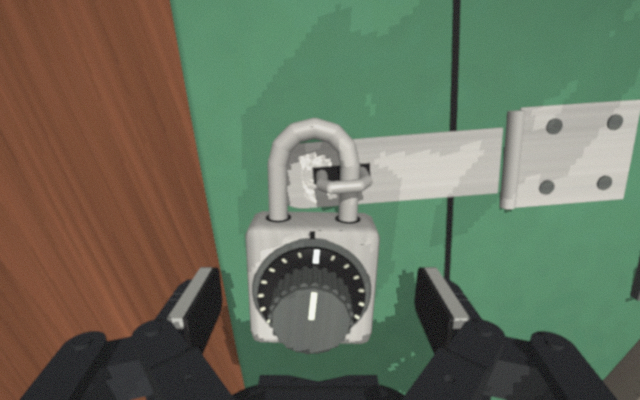

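Centred with clearance on both sides. Close.

```bash
python3 -m jog '0 0 0 0 0 0 0.5;0 0 0 0 0 0 0;0 0 0 0 0 0 -1;0 0 0 0 0 0 -1;0 0 0 0 0 0 -1'; python3 -m jog '-3 0 0 0 0 0 -1;-6 0 0 0 0 0 -1;-9 0 0 0 0 0 -1;-12 0 0 0 0 0 -1;-15 0 0 0 0 0 -1;-15 0 0 0 0 0 -1'
python3 - <<'E'
from h import *
d=snap('wrist','wrist13.png');s=d['state'];print(s['force'])
E
```

```text
clock: 13.05
eef_pos: [514.2, -39.0, 97.9]
tool_rot: [-3.141, 0.001, 1.29]
force: [-2.9, -0.9, 6.4]
width: 54.6
clock: 13.8
eef_pos: [511.0, -50.8, 97.9]
tool_rot: [3.141, -0.003, 1.292]
force: [-0.8, 5.9, 5.1]
width: 54.7
[-0.7996591   5.9306237   5.05458963]
```

View pics/wrist13.png

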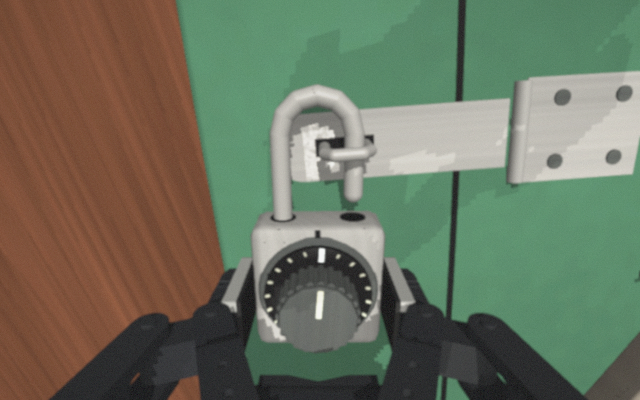

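```bash
python3 -m jog '-3 0 0 0 0 0 -1;-6 0 0 0 0 0 -1;-9 0 0 0 0 0 -1;-12 0 0 0 0 0 -1;-12 0 0 0 0 0 -1'
python3 - <<'E'
from h import *
d=snap('wrist','wrist14.png');s=d['state'];print(s['force'])
E
```

```text
clock: 14.48
eef_pos: [507.9, -62.8, 98.0]
tool_rot: [3.141, -0.002, 1.291]
force: [-0.1, 5.8, 5.3]
width: 54.8
[-0.14792735  5.80774987  5.30393654]
```

View pics/wrist14.png

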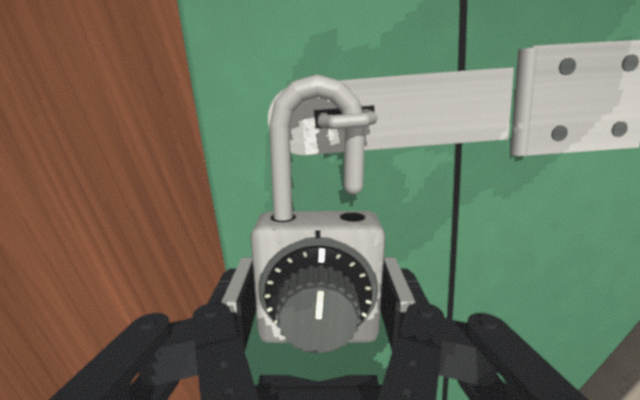

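```bash
python3 -m jog '-3 0 0 0 0 0 -1;-6 0 0 0 0 0 -1;-6 0 0 0 0 0 -1'; python3 -m jog '-2 0 0 0 0 0 -1;-4 0 0 0 0 0 -1;-4 0 0 0 0 0 -1'
python3 - <<'E'
from h import *
d=snap('wrist','wrist15.png');s=d['state'];print(s['eef_pos'],s['force'])
i=cv2.resize(d['image'][50:250,230:430],None,fx=3,fy=3,interpolation=cv2.INTER_CUBIC);cv2.imwrite('pics/w15c.png',i[:,:,::-1])
E
```

```text
clock: 14.9
eef_pos: [506.9, -69.3, 98.0]
tool_rot: [3.139, -0.002, 1.29]
force: [0.5, 4.6, 5.2]
width: 54.5
clock: 15.28
eef_pos: [506.9, -69.8, 98.0]
tool_rot: [3.138, -0.007, 1.293]
force: [3.3, 11.6, 4.4]
width: 54.2
[506.916689   -69.82776837  97.99414544] [ 3.26483337 11.57581502  4.36982807]
```

View pics/w15c.png

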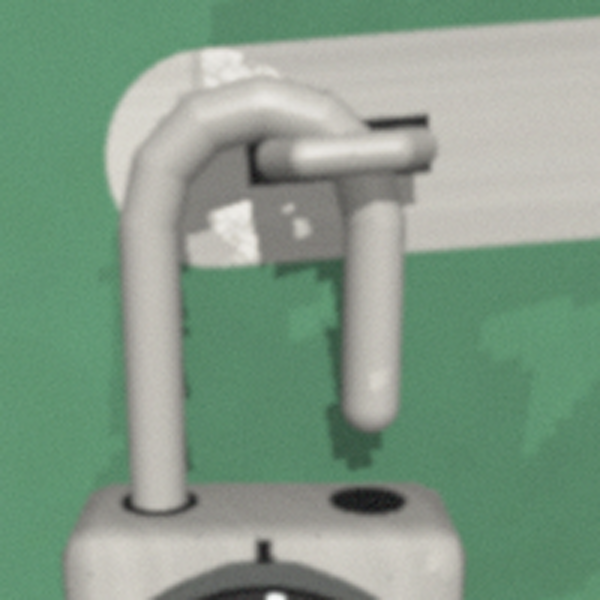

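```bash
python3 - <<'E'
from h import *
d=load('wrist15');c=d['state']['eef_pos'];th=1.29
x=np.array([np.cos(th),np.sin(th),0]);y=np.array([-x[1],x[0],0])
g=lambda u,v,z:at(d,u/3+230,v/3+50,z)
for n,p in dict(st_top_l=(275,157,113),st_top_r=(420,150,113),toe=(370,428,103),hole=(367,488,103),face=(265,487,116),bowout=(260,82,105)).items():
    q=g(*p);print(n,q.round(1),'lock',((q-c)@x).round(1),((q-c)@y).round(1))
E
```

```text
st_top_l [529.4   4.  113. ] lock 77.2 -1.2
st_top_r [5.465e+02 1.000e-01 1.130e+02] lock 78.1 -18.7
toe [532.4 -35.4 103. ] lock 40.2 -15.0
hole [529.8 -44.  103. ] lock 31.2 -14.8
face [517.  -35.3 116. ] lock 36.0 -0.1
bowout [530.2  13.1 105. ] lock 86.2 0.7
```

```bash
python3 -m jog '3 -1 -0.5 0 0 0 -1;3 -3 -1 0 0 0 -1;3 -3 -1 0 0 0 -1'
python3 - <<'E'
from h import *
d=snap('wrist','wrist16.png');s=d['state'];print(s['eef_pos'],s['force'])
i=cv2.resize(d['image'][50:250,230:430],None,fx=3,fy=3,interpolation=cv2.INTER_CUBIC);cv2.imwrite('pics/w16c.png',i[:,:,::-1])
E
```

```text
clock: 15.7
eef_pos: [505.8, -69.1, 98.4]
tool_rot: [3.136, -0.004, 1.29]
force: [5.7, 5.4, -6.9]
width: 54.5
[505.8051753  -69.13257536  98.37285387] [ 5.67899538  5.43537876 -6.9055813 ]
```

View pics/w16c.png

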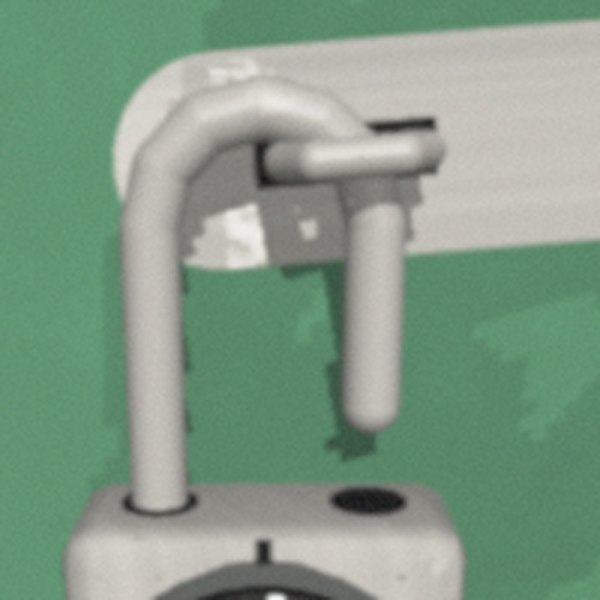

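```bash
python3 -m jog '3 0 0 0 0 0 -1;6 0 0 0 0 0 -1;8 0 0 0 0 0 -1;8 0 0 0 0 0 -1'
python3 - <<'E'
from h import *
d=snap('wrist','wrist17.png');s=d['state'];print(s['eef_pos'],s['force'])
i=cv2.resize(d['image'][50:250,230:430],None,fx=3,fy=3,interpolation=cv2.INTER_CUBIC);cv2.imwrite('pics/w17c.png',i[:,:,::-1])
E
```

```text
clock: 16.25
eef_pos: [503.8, -63.3, 98.0]
tool_rot: [-3.14, 0.001, 1.29]
force: [0.7, -1.1, -5.5]
width: 54.4
[503.79830156 -63.29783774  98.01435763] [ 0.73806659 -1.06111874 -5.46202536]
```

View pics/w17c.png

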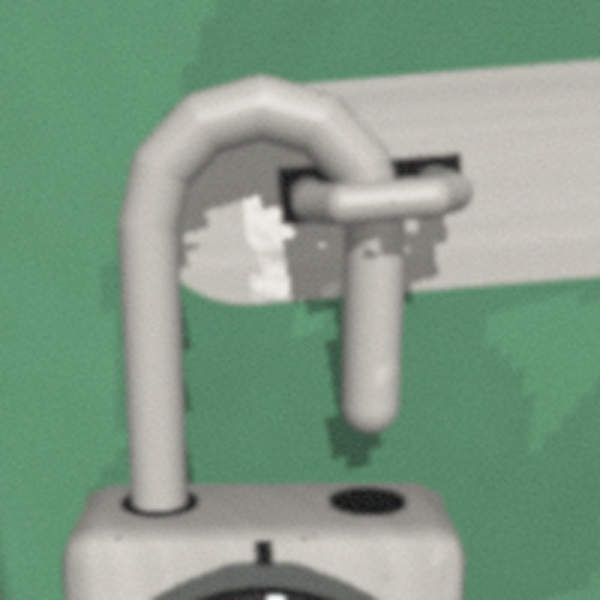

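```bash
python3 - <<'E'
from h import *
d=load('wrist17');c=d['state']['eef_pos'];th=1.29
x=np.array([np.cos(th),np.sin(th),0]);y=np.array([-x[1],x[0],0])
g=lambda u,v,z:at(d,u/3+230,v/3+50,z)
for n,p in dict(st_top_l=(310,200,113),st_top_r=(455,190,113),st_m=(385,200,115),toe=(370,430,104),hole=(367,503,104)).items():
    q=g(*p);print(n,q.round(1),'lock',((q-c)@x).round(1),((q-c)@y).round(1))
E
python3 -m jog '4 0 0 0 0 0 -1;8 0 0 0 0 0 -1;12 0 0 0 0 0 -1;16 0 0 0 0 0 -1;20 0 0 0 0 0 -1;20 0 0 0 0 0 -1'
python3 - <<'E'
from h import *
d=snap('wrist','wrist18.png');s=d['state'];print(s['eef_pos'],s['force'])
i=cv2.resize(d['image'][80:280,230:430],None,fx=3,fy=3,interpolation=cv2.INTER_CUBIC);cv2.imwrite('pics/w18c.png',i[:,:,::-1])
E
```

```text
st_top_l [529.4   4.6 113. ] lock 72.3 -5.8
st_top_r [546.6   0.9 113. ] lock 73.5 -23.4
st_m [538.    2.2 115. ] lock 72.4 -14.7
toe [529.3 -28.7 104. ] lock 40.3 -15.0
hole [526.3 -39.2 104. ] lock 29.4 -14.9
clock: 17.05
eef_pos: [510.5, -43.3, 98.3]
tool_rot: [3.141, -0.0, 1.29]
force: [0.2, 0.1, -5.0]
width: 54.7
[510.45562882 -43.2803325   98.34903146] [ 0.22216031  0.09097273 -4.95573914]
```

View pics/w18c.png

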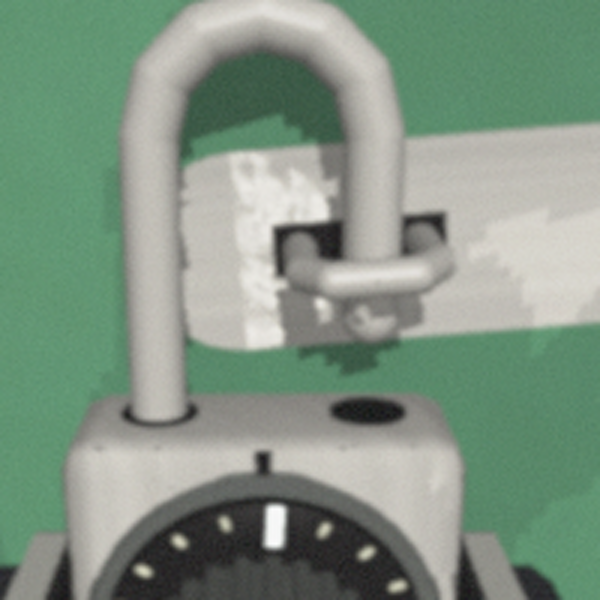

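```bash
python3 -m jog '4 0 0 0 0 0 -1;8 0 0 0 0 0 -1;12 0 0 0 0 0 -1;16 0 0 0 0 0 -1;17 0 0 0 0 0 -1;17 0 0 0 0 0 -1'
python3 - <<'E'
from h import *
d=snap('wrist','wrist19.png');s=d['state'];print(s['eef_pos'],s['force'])
i=cv2.resize(d['image'][80:280,230:430],None,fx=3,fy=3,interpolation=cv2.INTER_CUBIC);cv2.imwrite('pics/w19c.png',i[:,:,::-1])
E
```

```text
clock: 17.85
eef_pos: [515.0, -27.5, 98.3]
tool_rot: [3.142, 0.0, 1.29]
force: [0.1, -0.1, -6.3]
width: 54.5
[515.03463211 -27.48121366  98.32169214] [ 0.08574838 -0.07718218 -6.31072632]
```

View pics/w19c.png

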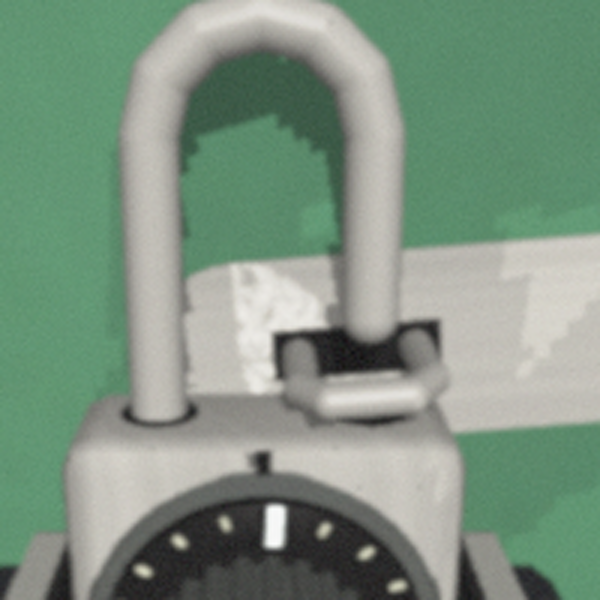

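```bash
python3 - <<'E'
from h import *
d=load('wrist19');c=d['state']['eef_pos'];th=1.29
x=np.array([np.cos(th),np.sin(th),0]);y=np.array([-x[1],x[0],0])
g=lambda u,v,z:at(d,u/3+230,v/3+80,z)
for n,p in dict(st_m=(367,396,115),st_m113=(367,396,113),toe=(370,340,104),hole=(367,413,104)).items():
    q=g(*p);print(n,q.round(1),'lock',((q-c)@x).round(1),((q-c)@y).round(1))
E
```

```text
st_m [538.1   3.1 115. ] lock 35.8 -13.6
st_m113 [538.1   2.4 113. ] lock 35.1 -13.9
toe [540.6   7.  104. ] lock 40.2 -15.0
hole [537.5  -3.5 104. ] lock 29.2 -14.9
```

```bash
python3 -m jog '0 0 -4 0 0 0 -1;0 0 -9 0 0 0 -1;0 0 -14 0 0 0 -1;0 0 -20 0 0 0 -1;0 0 -27 0 0 0 -1;0 0 -35 0 0 0 -1;0 0 -45 0 0 0 -1;0 0 -45 0 0 0 -1'
python3 - <<'E'
from h import *
d=snap('wrist','wrist20.png');s=d['state'];print(s['eef_pos'],s['force'])
E
```

```text
clock: 18.9
eef_pos: [515.8, -27.5, 144.3]
tool_rot: [3.14, -0.001, 1.29]
force: [-0.3, -0.2, -5.4]
width: 54.5
[515.78310949 -27.48585898 144.31565435] [-0.31989636 -0.22332248 -5.35413352]
```

View pics/wrist20.png

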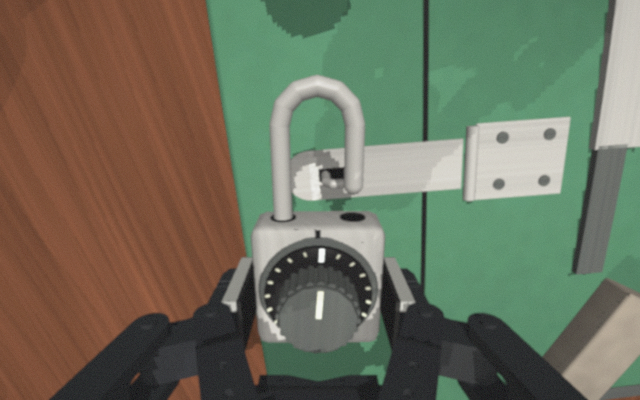

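Free of the staple. Raise to ~135 mm above the lid.

```bash
python3 -m jog '0 0 -15 0 0 0 -1;0 0 -35 0 0 0 -1;0 0 -55 0 0 0 -1;0 0 -75 0 0 0 -1;0 0 -88 0 0 0 -1;0 0 -88 0 0 0 -1;0 0 -88 0 0 0 -1'; python3 -m jog '0 0 0 0 0 0 -1;0 0 0 0 0 0 -1;0 0 0 0 0 0 -1;0 0 0 0 0 0 -1'
python3 - <<'E'
from h import *
d=snap('wrist','wrist21.png');t=snap('top','top21.png');snap('scene','scene21.png');s=ctrl.read_state();print(s)
E
```

```text
clock: 19.82
eef_pos: [514.4, -27.6, 230.7]
tool_rot: [-3.14, 0.0, 1.29]
force: [-0.1, 0.3, -4.8]
width: 54.2
clock: 20.32
eef_pos: [515.0, -27.5, 231.2]
tool_rot: [-3.141, 0.0, 1.29]
force: [0.2, -1.2, -5.1]
width: 54.2
{'clock': 20.475, 'qpos': array([ 0.24125573,  0.45395844, -0.34601118,  1.88135135,  0.20104257,
        0.83997929, -0.48837012]), 'qd': array([ 0.00131113, -0.0011328 , -0.00284104,  0.00207798,  0.00150592,
        0.00090705,  0.00117017]), 'tau': array([-3.87457709e-03, -4.60291922e+01, -3.03474605e+00, -1.82853466e+01,
       -1.44557803e-02, -1.33723355e-02, -2.34229685e-05]), 'eef_pos': array([515.04658855, -27.4901543 , 231.31700101]), 'tool_rot': array([ 3.14155700e+00, -4.50904601e-05,  1.28969068e+00]), 'force': array([-0.11167258,  0.60784821, -5.3906363 ]), 'torque': array([-0.03719975, -0.0537083 ,  0.01438833]), 'width': 54.26686199701964}
```

View pics/wrist21.png

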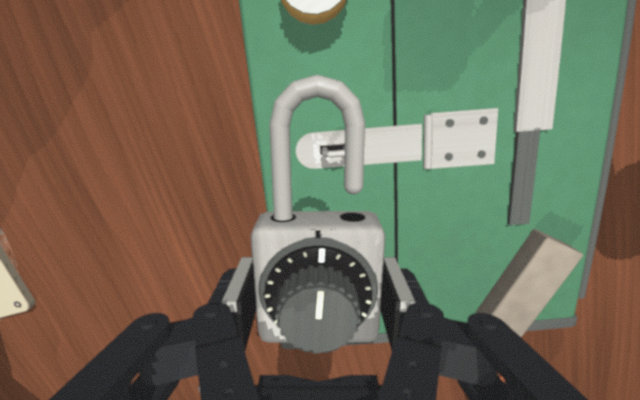

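View pics/scene21.png

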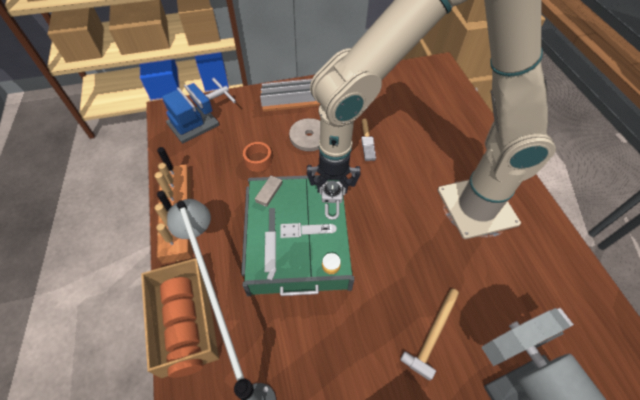

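View pics/top21.png

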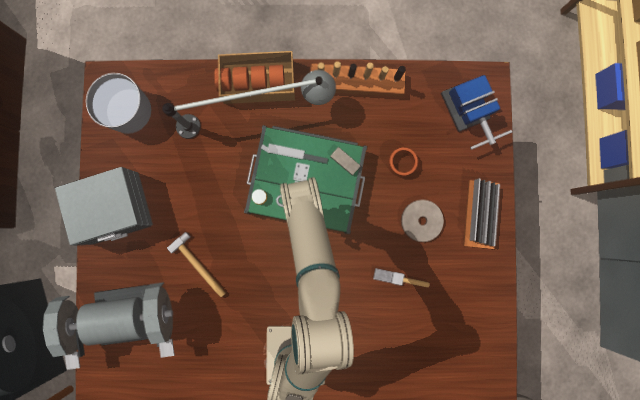

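```bash
python3 - <<'E'
from h import *
d=load('top21');h=at(d,319,82,259);print(h,np.hypot(*(h[:2]-[538,2])))
ctrl.finish_job();print(ctrl.read_state()['width'])
E
```

```text
[903.14039576 -76.41066623 259.        ] 373.4645112895
the job is handed in; nothing more can be done
the job is handed in; nothing more can be done
```

I handed the job in at about 20.5 s of the 72 s allowed; no verdict was reported. The padlock is open, off the staple and held level in the gripper.

- **Lamp:** I pushed the arm aside with closed fingers. The last top view puts its head about 370 mm from the staple.
- **Dial:** I turned it clockwise by about 1.8 rad until its white line met the index mark. At that point the lock body began to turn with the dial, so the bolt had stopped it.
- **Shackle:** I pulled the body back about 33 mm with light force, at most about 12 N, until the bow stopped on the staple with the shackle fully out. I then moved the lock forward so the staple sat in the gap, and lifted it straight off.
- **Final position:** The lock's underside is roughly 134 mm above the lid. The opening reads 54 mm on the 56 mm body, and the force reading is just the lock's weight, about 5 N.
- **Bystanders:** In the last pictures, the things on the bench and chest look unmoved. I judged this by eye and did not measure it.

**Check that disagreed:** after the bolt dropped, I measured the shackle only about 2.7 mm further out than before, against the expected jump of about 4 mm. I put this down to measurement error and where the shackle rested beforehand. When I pulled, it came out freely with the white line still at the mark.

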